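# Park the hub stand, lock it and stack the flanged hubs

### The arm

A 6-joint arm with a two-finger parallel gripper is mounted at the origin on the work surface. World frame = base frame: x ahead of the robot, y to its left, z up, the work surface at z = 0. Lengths are in mm, angles in rad, forces in N, time in s.
With the tool pointing down it reaches from about 325 to 900 mm from the base axis. Payload 3.5 kg.
Tool frame: the origin (TCP) lies at the very end of the fingers, on their centre line; the grasp point (between the pads) lies 19 mm behind it; x points along the fingers, y is the direction in which the jaws open and shut, and the axes are right-handed (so a half turn about x gives the same grasp; the last joint's range is limited). The gripper opens to 85 mm and grips with 20 to 120 N. Pads are 22 mm wide; open, the fingers measure 114 mm over their backs; the gripper's body (76 mm by 85 mm) begins 54 mm behind the grasp point. The pads swing forward as they close: fully open they stand 13 mm farther back than shut.
Start: joints at [-1.421, 0.276, -0.026, 1.268, 0, 1.467], TCP at [156.31, -605.135, 231.313] pointing down, gripper open.
Joint ranges: [-3.12, 3.12], [-0.85, 1.88], [-1.08, 1.24], [-1.95, 2.15], [-1.57, 1.53], [-3.14, 3.14]. Speed limits (rad/s): [2.57, 2.57, 3.14, 3.14, 3.14, 3.14].

### API

Orientations are given as a unit quaternion [w, x, y, z].
In Python, from rig import readout, get_image, ticket, spotter gives the robot as it stands. The module is installed in compiled form; this text tells all that it offers.
- The arm moves only by the tool arm_command, never from a script. Its argument "targets" is one flat list of numbers, 7 for each row, row after row: the shift along the tool's x, y, z in mm, then the turn, a rotation vector about the tool's x, y, z in rad, then the closure in counts, from 0 (fully open) to 255 (shut). In form: [x, y, z, wx, wy, wz, fingers, x, y, z, wx, wy, wz, fingers, ...]. A call has 1 to 20 rows; each row is the pose to reach, as a shift and turn from the pose commanded when the call began, along the tool's axes at that moment; what a row does not reach only later rows make up. A row lasts 1/10 s, in which the tool goes at most 50 mm and 8.59 degrees, less where a joint would pass 70% of its speed; a pose out of reach is approached as far as the arm can. A call with a gripper value outside its range is refused whole. The fingers move at their own pace and stop on an object; "squeeze" is the grip in N (left out, the last holds). Time passes only in rows, so rows that repeat a pose let the fingers close. It gives the time, the measured TCP pose, the force and the opening at its end, in the units of the state.
- readout.state(): the state, without advancing time (a new reading comes with each control period).
- get_image(name): name is "side" or "top"; returns a dict with "color" (420x560x3 uint8, blue, green, red), "fovy" (degrees; the focal length in pixels is half the picture's height over the tangent of half this angle, whatever the lens; pixels are square), "cx", "cy" (the principal point, pixels), "k1" (the pictures are not rectified: a ray, as slopes to the right and down, at radius r is drawn at 1 + k1 r^2 times it, then the intrinsics apply), "pose" (4x4, takes a point from camera to world coordinates). Camera axes: x right, y down, z forward; pixel columns grow to the right and rows downward; lengths in mm; the calibration is good to about 2 mm. A picture is of the moment at which its call begins. There is no depth.
- ticket.hand_in(): hands the job in, once; it reports no verdict.
Trained networks look in the newest picture that a camera, given by its name, has taken for a name from the list of things; names that differ only in an ending like _2 or _b are one class to them, and where a whole thing is asked for, a point or a joint stands for the part that bears it (a point fixed in the world has none). Each returns a list of dicts, best first, with "score" (0 to 1); they miss things now and then, are a little off and sometimes report something else, mostly with a low value. They report only what shows in the picture. A call takes as long as a camera call.
- spotter.masks_of(camera, thing): "pixels" (420x560 bool, what is visible of it) and "xy" ([column, row] in pixels, amid what is visible of it).
- spotter.mark_of(camera, thing): "xy" ([column, row] in pixels: a listed point, or the origin of a listed thing).
The state is a dict: "time_s": time; "joint_pos": joint angles; "joint_vel": joint speeds; "effort": joint torques, N m; "tool_pos": TCP position; "orientation": TCP orientation; "force": force on the tool from outside, world axes, zero at the start; "moment": the same for the moment, N m; "width": finger opening in mm.
Only numpy, scipy, OpenCV 4.12 (cv2) and the standard library are available. Lean on these libraries where they do the work, as an engineer would, in place of code of your own. Each camera call takes 0.05 s, during which the arm holds its last target.

### The job

Walk the heavy hub stand back, pushing only on its two rubber corner blocks, first one and then the other, until its rear edge is flush against the backstop and roughly centred on it (within 3 cm); then swing the brace across in front of it until it clicks home in its end detent. After that stack all the flanged hubs that are there face down on the stand's spigot, each fully seated on the one below, from the largest flange at the bottom to the smallest, and close the stack with the end cap, leaving everything else on the bench alone.

Things in the scene. Friction and masses are not known exactly. Their poses are not given: they have to be found in the camera images.
- backstop: dark steel backstop fixed to the bench, 240 mm wide, 50 mm tall; place and turn vary. Origin at bench level at the middle of the foot of its flat face; the face looks along its own -x (roughly to the robot), y runs along it to the left, z up. A flat rail 30 mm wide, 8 mm high runs from it towards the robot at its y = +150 mm and carries the brace pivot.
- brace_pivot (a point): the brace's upright pivot axis, fixed to the backstop's rail, 179 mm in front of the backstop's face and 150 mm to its left; the point is 21 mm above the bench.
- brace (a joint): swing of the brace about its upright pivot, rad. 0: folded, pointing from the pivot 150 deg anticlockwise (from above) of the backstop's +x. Grows anticlockwise to 2.09, where it lies parallel to the backstop just before the corner blocks of a stand that is home (else it hits the stand). Starts at 0. An over-centre spring strut holds it at either end and pulls it in over the last 0.3 rad; between, friction holds it. Takes 3 to 8 N at the knob.
- brace_knob (a point): middle of the exposed part of the black upright grip post on the brace, 18 mm diameter, 110 mm from the pivot; it stands from 28 to 72 mm above the bench, this point 52 mm above it. The brace itself is a flat steel bar 136 mm long, 18 mm wide, lying 14 to 28 mm above the bench.
- stand_spigot (a point): the hub stand: loose heavy steel plate (about 1.8 kg) 150 x 200 x 22 mm, flat on the bench, with a 40 mm diameter centring spigot 10 mm tall (top chamfered 4 mm) in the middle. Point: foot of the spigot on its axis, on the plate's top face, 22 mm above the bench; x to the stand's rear edge (to the backstop), y left, z up. Pushing it takes about 5 to 16 N.
- stand_rear_left (a point): left rear corner of the stand plate: 75 mm behind (+x) and 100 mm left (+y) of the spigot axis, 11 mm above the bench.
- stand_rear_right (a point): right rear corner of the stand plate: 75 mm behind (+x) and 100 mm right (-y) of the spigot axis, 11 mm above the bench.
- block_left (a point): middle of the near (robot-side) face of the left black rubber corner block of the stand. The block is 40 mm wide, 34 mm tall, and juts 16 mm from the plate's near edge; the point is 91 mm before (-x) and 80 mm left of the spigot axis, 17 mm above the bench.
- block_right (a point): middle of the near face of the right black rubber corner block, same size; 91 mm before (-x) and 80 mm right of the spigot axis, 17 mm above the bench.
- hub_120_mid (a point): centre, 26 mm above its underside, of the aluminium hub with the largest flange: flange 120 mm diameter, 12 mm thick, with a 43 mm diameter, 12 mm deep recess in its face (underside); then a barrel 54 mm diameter from 12 to 42 mm up and a 40 mm diameter spigot to 52 mm (chamfered). Lies face down, z up. Each stacked hub adds 42 mm. May be absent. 420 g.
- hub_106_mid (a point): centre, 26 mm above its underside, of the aluminium hub with the second largest flange: flange 106 mm diameter, 12 mm thick, with a 43 mm diameter, 12 mm deep recess in its face (underside); then a barrel 54 mm diameter from 12 to 42 mm up and a 40 mm diameter spigot to 52 mm (chamfered). Lies face down, z up. Each stacked hub adds 42 mm. May be absent. 370 g.
- hub_92_mid (a point): centre, 26 mm above its underside, of the aluminium hub with the third largest flange: flange 92 mm diameter, 12 mm thick, with a 43 mm diameter, 12 mm deep recess in its face (underside); then a barrel 54 mm diameter from 12 to 42 mm up and a 40 mm diameter spigot to 52 mm (chamfered). Lies face down, z up. Each stacked hub adds 42 mm. May be absent. 330 g.
- hub_78_mid (a point): centre, 26 mm above its underside, of the aluminium hub with the smallest flange: flange 78 mm diameter, 12 mm thick, with a 43 mm diameter, 12 mm deep recess in its face (underside); then a barrel 54 mm diameter from 12 to 42 mm up and a 40 mm diameter spigot to 52 mm (chamfered). Lies face down, z up. Each stacked hub adds 42 mm. May be absent. 290 g.
- end_cap_mid (a point): centre, half-way up (26 mm above its underside), of the aluminium end cap: flange 68 mm diameter and 12 mm thick with the same 43 mm diameter recess 12 mm deep underneath, and a smooth round knob 44 mm diameter from 12 to 44 mm ending in a low dome at 52 mm (no spigot). Lies face down on the bench, z up. Always present; 200 g.
- spanner: open-ended spanner lying flat, 170 mm long; a bystander, origin in its underside; leave it alone.
- driver: screwdriver lying flat, 180 mm long; a bystander, origin in its underside; leave it alone.
- tape_measure: grey tape measure, 75 x 70 x 36 mm; a bystander, origin in its underside; leave it alone.
- spray_can: spray can, 66 mm diameter, 190 mm tall; a bystander, origin in its underside; leave it alone.
- glue: white plastic bottle, 56 mm diameter, 150 mm tall; a bystander, origin in its underside; leave it alone.
- offcut: wood offcut 140 x 70 x 19 mm; a bystander, origin in its underside; leave it alone.
- jar: glass jar, 80 mm diameter, 100 mm tall; a bystander, origin in its underside; leave it alone.

How it is judged:
By the outcome, as a careful person would: the job done as asked, in the order asked, and still so for the second after the job is handed in, with the robot touching nothing.
Of hub_120, hub_106, hub_92, hub_78 only 2 to 4 are there at a start; the rules pass over those that are not, and their reading is None.
At some moment in a run one of hub_120, hub_106, hub_92, hub_78, end_cap may be knocked a few centimetres aside while the robot is not near it.
Once in a run the grip may slacken for a moment while it holds something.
It also fails if it takes over 210 s, if anything falls off the work surface, if the arm or the gripper's body presses on something with over 40 N, if the wrist force passes 120 N, or if a joint passes its speed limit or range.

## Working session

There is one attempt and no reset: what is moved stays moved. The work goes in short steps, Python scripts to look and compute and a tool call to move; the robot and the scene stay as the last step left them, time stands still between calls to the robot, and variables do not carry over. Pictures are saved under pics/ and viewed, and the job is handed in when it is done.

Besides the shell and the picture viewer there is one more tool, called after ">>>" as name(argument=value, ...) on one line, values as JSON. arm_command: Moves the arm, as the interface text tells. Its arguments: {"type":"object","properties":{"targets":{"type":"array"},"squeeze":{"type":"number"}},"required":["targets"]}

```bash
mkdir -p pics
cat > h.py <<'E'
import numpy as np, cv2
from rig import readout, get_image, ticket, spotter
from scipy.spatial.transform import Rotation as R
def K(im):
    h=im["color"].shape[0]; return h/2/np.tan(np.radians(im["fovy"])/2)
def ray(im,xy):
    f=K(im); d=np.array([(xy[0]-im["cx"])/f,(xy[1]-im["cy"])/f]); u=d.copy()
    for _ in range(20): u=d/(1+im["k1"]*(u@u))
    P=np.array(im["pose"]); return P[:3,3],P[:3,:3]@np.array([u[0],u[1],1])
def atz(im,xy,z):
    o,d=ray(im,xy); return o+d*(z-o[2])/d[2]
def proj(im,p):
    P=np.array(im["pose"]); c=P[:3,:3].T@(np.array(p,float)-P[:3,3]); u=c[:2]/c[2]
    u=u*(1+im["k1"]*(u@u)); return u*K(im)+[im["cx"],im["cy"]]
def tri(i1,a,i2,b):
    o1,d1=ray(i1,a);o2,d2=ray(i2,b);d1=d1/np.linalg.norm(d1);d2=d2/np.linalg.norm(d2)
    t=np.linalg.lstsq(np.stack([d1,-d2],1),o2-o1,rcond=None)[0]
    p,q=o1+t[0]*d1,o2+t[1]*d2
    return (p+q)/2,np.linalg.norm(p-q)
def tool():
    s=readout.state(); q=s["orientation"]; return np.array(s["tool_pos"]),R.from_quat([q[1],q[2],q[3],q[0]])
E
python3 - <<'E'
from h import *
s=readout.state(); print(s)
ims={}
for c in ("top","side"):
    im=get_image(c); ims[c]=im; cv2.imwrite(f"pics/{c}0.png",im["color"]); print(c,im["fovy"],im["cx"],im["cy"],im["k1"],np.round(im["pose"],3).tolist())
Z=dict(backstop=0,brace_pivot=21,brace_knob=52,stand_spigot=22,stand_rear_left=11,stand_rear_right=11,block_left=17,block_right=17,hub_120_mid=26,hub_106_mid=26,hub_92_mid=26,hub_78_mid=26,end_cap_mid=26,spanner=0,driver=0,tape_measure=0,spray_can=0,glue=0,offcut=0,jar=0)
for n,z in Z.items():
    o=[]
    for c in ims:
        for d in spotter.mark_of(c,n)[:2]:
            o.append((c,round(d["score"],2),np.round(d["xy"]).tolist(),np.round(atz(ims[c],d["xy"],z)[:2]).tolist()))
    print(n,o)
print(readout.state()["time_s"])
print(tool()[1].as_matrix().round(3))
E
```

```text
{'time_s': 0.0, 'joint_pos': array([-1.42140231e+00,  2.77175028e-01, -2.79096321e-02,  1.26797054e+00,
       -3.52250121e-06,  1.46741284e+00]), 'joint_vel': array([ 6.15097134e-04, -9.17144745e-06,  1.74880340e-03,  1.81515741e-03,
       -7.28808978e-04,  3.95545115e-04]), 'effort': array([ 1.08478678e-03, -4.45504940e+01,  2.95205390e+01,  1.65312592e-02,
       -1.03449648e-05, -5.56012143e-07]), 'tool_pos': array([ 156.19145183, -604.36294846,  230.1200401 ]), 'orientation': array([-0.08833415, -0.70144653, -0.08993094,  0.70148576]), 'force': array([ 0.06696066, -0.3088685 , -0.403261  ]), 'moment': array([ 0.03242461,  0.0139647 , -0.01372861]), 'width': 85.46046398677107}
top 46.07566895135389 285.59419067138947 208.7846809138683 0.05754011237964363 [[0.024, -0.997, 0.078, 396.659], [-1.0, -0.024, -0.001, -60.515], [0.003, -0.078, -0.997, 1627.92], [0.0, 0.0, 0.0, 1.0]]
side 50.94269476090603 276.2594461128519 213.21070081949455 0.04798690154814847 [[-0.87, -0.319, 0.375, 47.607], [-0.492, 0.579, -0.65, 776.95], [-0.01, -0.75, -0.661, 915.325], [0.0, 0.0, 0.0, 1.0]]
backsto
[... 1894 characters left out ...]
)]
tape_measure [('top', 0.78, [132.0, 182.0], [602.0, 447.0]), ('side', 0.79, [143.0, 358.0], [589.0, 458.0])]
spray_can [('top', 0.6, [423.0, 191.0], [595.0, -514.0]), ('side', 0.86, [322.0, 149.0], [596.0, -527.0]), ('side', 0.49, [345.0, 171.0], [466.0, -436.0])]
glue [('top', 0.89, [364.0, 160.0], [693.0, -320.0]), ('side', 0.57, [276.0, 169.0], [684.0, -329.0]), ('side', 0.26, [283.0, 180.0], [630.0, -283.0])]
offcut [('top', 0.8, [188.0, 145.0], [729.0, 268.0]), ('side', 0.95, [149.0, 280.0], [732.0, 278.0])]
jar [('top', 0.87, [434.0, 256.0], [382.0, -551.0]), ('side', 0.59, [383.0, 160.0], [370.0, -561.0])]
2.1
[[-0.     0.25  -0.968]
 [ 0.    -0.968 -0.25 ]
 [-1.    -0.     0.   ]]
```

Run:
```python
import cv2
for c in("top","side"):
    im=cv2.imread(f"pics/{c}0.png"); im=im[110:310,100:460] if c=="top" else im[120:400,100:430]
    cv2.imwrite(f"pics/{c}0c.png",cv2.resize(im,None,fx=2.1,fy=2.1,interpolation=cv2.INTER_CUBIC))
```

```text
(no output)
```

View pics/top0c.png

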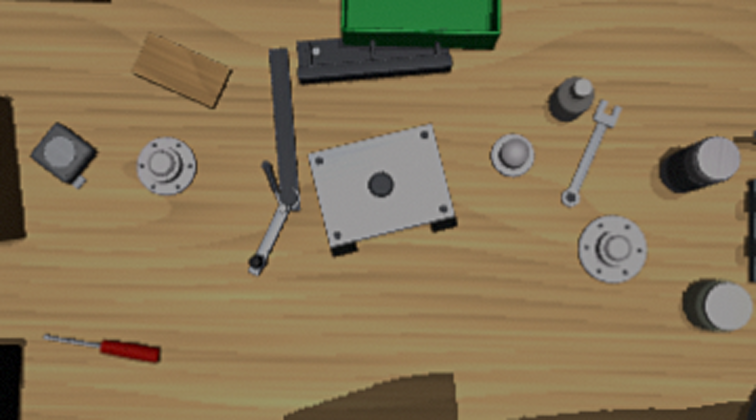

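View pics/side0c.png

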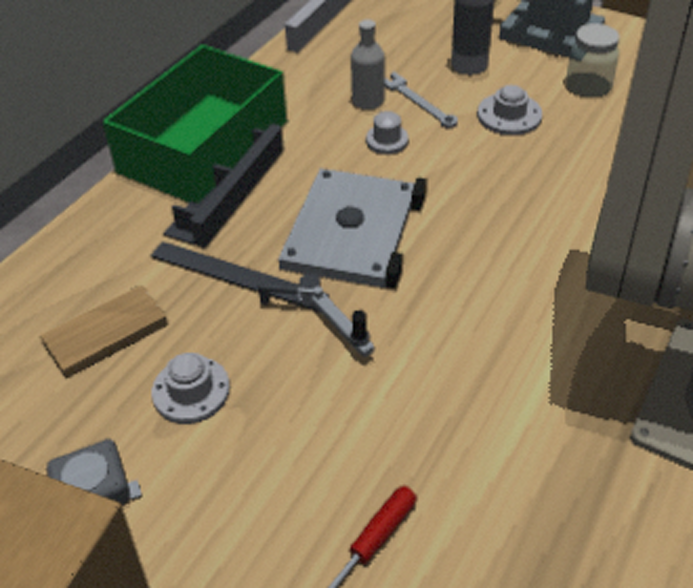

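```bash
cat >> h.py <<'E'
from scipy.optimize import minimize
def circ(r,z,n=48):
    a=np.linspace(0,2*np.pi,n,endpoint=False); return np.c_[r*np.cos(a),r*np.sin(a),0*a+z]
def hubpts(D): return [np.r_[circ(D/2,0),circ(D/2,12)],np.r_[circ(27,12),circ(27,42)],np.r_[circ(20,42),circ(20,48),circ(16,52)]]
CAP=[np.r_[circ(34,0),circ(34,12)],np.r_[circ(22,12),circ(22,44),circ(12,51)]]
def box(x0,x1,y0,y1,z0,z1): return np.array([[x,y,z] for x in(x0,x1) for y in(y0,y1) for z in(z0,z1)],float)
STAND=[box(-75,75,-100,100,0,22),box(-91,-75,60,100,0,34),box(-91,-75,-100,-60,0,34),np.r_[circ(20,22),circ(16,32)]]
S=8
def render(im,parts,x,y,a,z=0):
    m=np.zeros((420,560),np.uint8); Rz=np.array([[np.cos(a),-np.sin(a),0],[np.sin(a),np.cos(a),0],[0,0,1]])
    big=None
    pts=[np.array([proj(im,Rz@p+[x,y,z]) for p in q]) for q in parts]
    return pts
def silh(im,parts,x,y,a=0,z=0,win=None):
    x0,y0,x1,y1=win; m=np.zeros(((y1-y0)*S,(x1-x0)*S),np.uint8)
    for p in render(im,parts,x,y,a,z):
        q=((p-[x0,y0]+0.5)*S); cv2.fillConvexPoly(m,cv2.convexHull(np.round(q).astype(np.int32)),1)
    return cv2.resize(m.astype(np.float32),(x1-x0,y1-y0),interpolation=cv2.INTER_AREA)
def fit(views,parts,p0,z=0,rot=False,dz=False):
    # views: list of (im,mask)
    W=[]
    for im,m in views:
        r,c=np.where(m); W.append((max(c.min()-12,0),max(r.min()-12,0),min(c.max()+12,560),min(r.max()+12,420)))
    def f(p):
        e=0
        for (im,m),w in zip(views,W):
            s=silh(im,parts,p[0],p[1],p[2]/100 if rot else 0,z,w); e+=np.abs(s-m[w[1]:w[3],w[0]:w[2]]).sum()/m.sum()
        return e
    x0=np.array(p0,float); n=len(x0)
    sim=np.vstack([x0]+[x0+8*np.eye(n)[i] for i in range(n)])
    r=minimize(f,x0,method="Nelder-Mead",options=dict(initial_simplex=sim,xatol=.1,fatol=1e-4,maxiter=200))
    return r.x,r.fun
def mask(c,n,near=None,im=None):
    L=spotter.masks_of(c,n)
    if not L: return None
    if near is not None:
        L=[d for d in L if np.hypot(*(np.array(d["xy"])-proj(im,near)))<25]
        if not L: return None
    return L[0]["pixels"]
E
python3 - <<'E'
from h import *
ims={c:get_image(c) for c in("top","side")}
def go(n,parts,p0,rot=False):
    V=[]
    for c in ims:
        m=mask(c,n,[p0[0],p0[1],20],ims[c])
        if m is not None: V.append((ims[c],m))
        else: print("no mask",c,n)
    for k in ([V]+[[v] for v in V] if len(V)>1 else [V]):
        if k:
            r=fit(k,parts,p0,rot=rot); print(n,len(k),r[0].round(1),round(r[1],3))
go("hub_106_mid",hubpts(106),[460,-400])
go("hub_106_mid",hubpts(120),[460,-400])
go("hub_92_mid",hubpts(92),[580,290])
go("hub_92_mid",hubpts(106),[580,290])
go("hub_92_mid",hubpts(78),[580,290])
go("end_cap_mid",CAP,[612,-247])
go("stand_spigot",STAND,[560,-49,26],True)
for c in ims:
    v=ims[c]["color"].copy()
    for n in("backstop","brace","brace_knob"):
        m=mask(c,n)
        if m is None: print("none",c,n);continue
        print(c,n,m.sum()); v[m]=v[m]//2+np.array([0,0,120],np.uint8)
    cv2.imwrite(f"pics/m_{c}.png",v)
print(readout.state()["time_s"])
E
```

```text
hub_106_mid 2 [ 467.3 -408.3] 0.126
hub_106_mid 1 [ 468.6 -408.1] 0.033
hub_106_mid 1 [ 464.6 -407.8] 0.055
hub_106_mid 2 [ 467.3 -412.9] 0.509
hub_106_mid 1 [ 472.4 -405.2] 0.254
hub_106_mid 1 [ 469.5 -412.6] 0.254
hub_92_mid 2 [581.6 289.8] 0.107
hub_92_mid 1 [582.5 290.2] 0.043
hub_92_mid 1 [581.1 290.1] 0.06
hub_92_mid 2 [585.2 284.6] 0.664
hub_92_mid 1 [585. 292.] 0.353
hub_92_mid 1 [586.7 285.3] 0.312
hub_92_mid 2 [580.3 294.3] 0.422
hub_92_mid 1 [577.5 293. ] 0.253
hub_92_mid 1 [580.6 295.3] 0.168
end_cap_mid 2 [ 612.4 -251.6] 0.365
end_cap_mid 1 [ 613.1 -251.4] 0.099
end_cap_mid 1 [ 611.7 -254.3] 0.26
stand_spigot 2 [558.3 -46.   26.9] 0.079
stand_spigot 1 [559.7 -46.   26.6] 0.024
stand_spigot 1 [556.5 -45.8  26.4] 0.039
top backstop 2155
top brace 904
top brace_knob 268
side backstop 537
none side brace
side brace_knob 392
3.2
```

View pics/m_top.png

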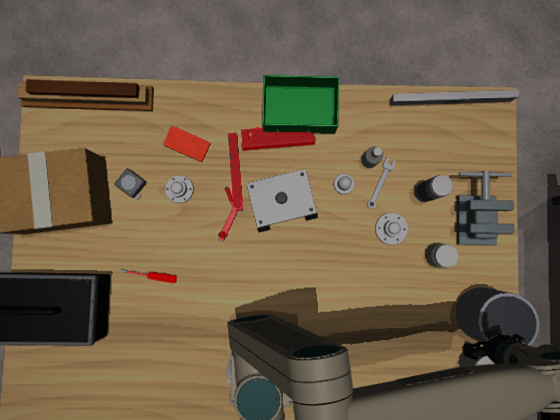

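View pics/m_side.png

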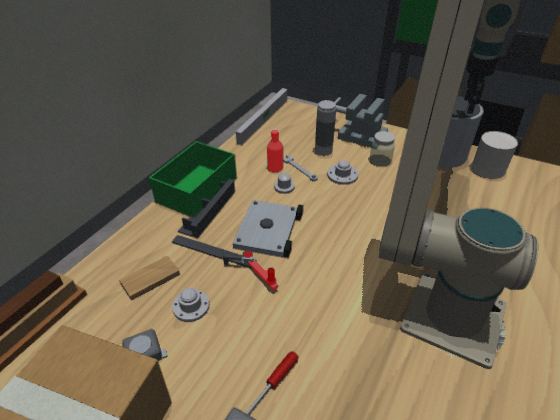

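Run:
```python
from h import *
ims={c:get_image(c) for c in("top","side")}
M={c:mask(c,"backstop",[733,-38,0],ims[c]) for c in ims}
def P(T,b,e): return [box(0,T,-120,120,0,50),box(b,e,135,165,0,8)]
# estimate
def loss(p,cs=("top","side")):
    e=0
    for c in cs:
        m=M[c]
        if m is None: continue
        r,q=np.where(m); w=(q.min()-12,r.min()-12,q.max()+12,r.max()+12)
        s=silh(ims[c],P(abs(p[3]),p[4],p[5]),p[0],p[1],p[2]/100,0,w); e+=np.abs(s-m[w[1]:w[3],w[0]:w[2]]).sum()/m.sum()
    return e
piv,_=tri(ims["top"],spotter.mark_of("top","brace_pivot")[0]["xy"],ims["side"],spotter.mark_of("side","brace_pivot")[0]["xy"]); print(piv,_)
for cs in (("top",),("top","side")):
    x0=np.array([725,-38,8,25,-190,20.]); sim=np.vstack([x0]+[x0+d for d in np.diag([8,8,5,10,15,15])])
    r=minimize(loss,x0,args=(cs,),method="Nelder-Mead",options=dict(initial_simplex=sim,maxiter=500,xatol=.1,fatol=1e-4)); print(cs,r.x.round(1),r.fun)
p=r.x; a=p[2]/100; f=lambda u,v,z:np.array([p[0]+u*np.cos(a)-v*np.sin(a),p[1]+u*np.sin(a)+v*np.cos(a),z])
print("pivot",f(-179,150,21),"knob",f(-179+110*np.cos(np.radians(150)),150+110*np.sin(np.radians(150)),52))
for c in ims:
    im=ims[c]; v=cv2.resize(im["color"],None,fx=5,fy=5,interpolation=cv2.INTER_CUBIC)
    for L in([f(0,120,0),f(0,-120,0),f(0,-120,50),f(0,120,50),f(0,120,0)],[f(-179,135,8),f(0,135,8)],[f(-179,165,8),f(0,165,8)],[f(-179,150,0),f(-179,150,21)]):
        q=np.array([(proj(im,t)+.5)*5 for t in L]).astype(np.int32); cv2.polylines(v,[q],False,(0,0,255),1)
    t=proj(im,f(-60,40,0))*5; x,y=int(t[0]),int(t[1])
    cv2.imwrite(f"pics/b_{c}.png",v[max(0,y-290):y+290,max(0,x-390):x+390])
    if M[c] is not None: print(c,M[c].sum())
```

```text
[537.00593437  90.76209541  16.86125676] 2.296786631589714
('top',) [ 725.  -38.    8.   25. -190.   20.] 0.0
('top', 'side') [ 725.  -38.    8.   25. -190.   20.] 0.0
pivot [534.58529048  97.21552572  21.        ] knob [435.23186629 144.42672251  52.        ]
```

View pics/b_top.png

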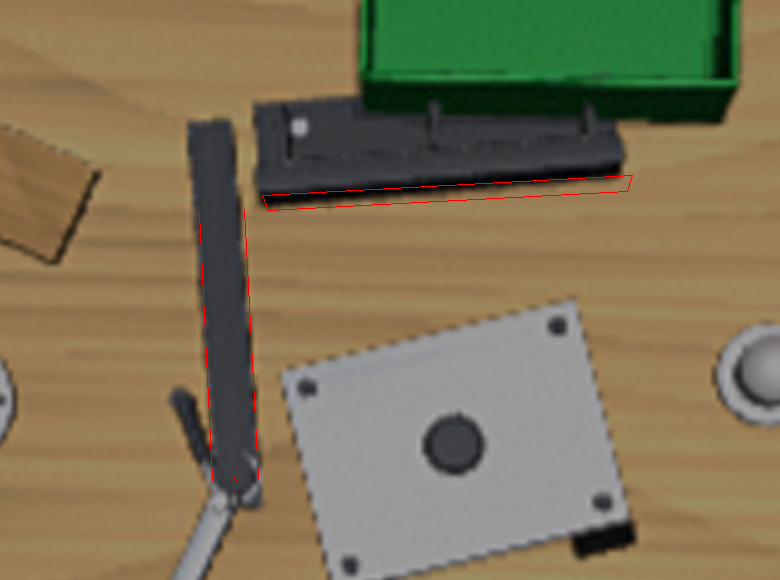

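View pics/b_side.png

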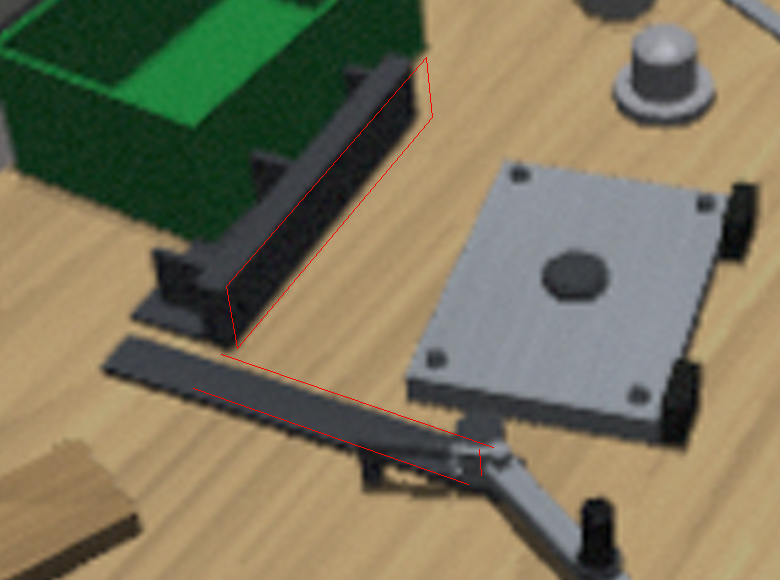

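Run:
```python
from h import *
ims={c:get_image(c) for c in("top","side")}
p=[725,-38,8]; a=.08; f=lambda u,v,z:np.array([p[0]+u*np.cos(a)-v*np.sin(a),p[1]+u*np.sin(a)+v*np.cos(a),z])
pts=dict(top=[(265,207,0),(622,174,0),(257,185,50),(621,158,50),(188,122,8),(233,122,8),(216,489,8)],side=[(234,349,0),(415,113,0),(193,272,50),(405,59,50),(103,366,8)])
for c in ims:
    t=proj(ims[c],f(-60,40,0))*5; x,y=int(t[0]),int(t[1]); ox,oy=max(0,x-390),max(0,y-290)
    for q in pts[c]: print(c,q,atz(ims[c],((q[0]+ox)/5-.5,(q[1]+oy)/5-.5),q[2])[:2].round(1))
```

```text
top (265, 207, 0) [718.   83.9]
top (622, 174, 0) [ 746.1 -153.6]
top (257, 185, 50) [722.4  85.1]
top (621, 158, 50) [ 745.8 -149.9]
top (188, 122, 8) [772.2 136. ]
top (233, 122, 8) [773.  106.1]
top (216, 489, 8) [528.  109.8]
side (234, 349, 0) [716.7  83. ]
side (415, 113, 0) [ 747.5 -156.4]
side (193, 272, 50) [739.9  81.1]
side (405, 59, 50) [ 746.4 -149.5]
side (103, 366, 8) [769.  137.2]
```

>>> arm_command(targets=[81,-524,-403,0.132,0,0,255,81,-524,-403,0.132,0,0,255,81,-524,-403,0.132,0,0,255,81,-524,-403,0.132,0,0,255,81,-524,-403,0.132,0,0,255,81,-524,-403,0.132,0,0,255,81,-524,-403,0.132,0,0,255,81,-524,-403,0.132,0,0,255,81,-524,-403,0.132,0,0,255,81,-524,-403,0.132,0,0,255,81,-524,-403,0.132,0,0,255,81,-524,-403,0.132,0,0,255,81,-524,-403,0.132,0,0,255,81,-524,-403,0.132,0,0,255,81,-524,-403,0.132,0,0,255,81,-524,-403,0.132,0,0,255,81,-524,-403,0.132,0,0,255])

```text
time_s: 5.3
tool_pos: [415.2, 2.1, 150.5]
orientation: [0.042, 0.706, 0.042, -0.706]
force: [-0.5, -0.8, 0.6]
width: 0.0
```

```bash
cat >> h.py <<'E'
def to(x,y,z,yaw=None,frm=None):
    """tool-frame shift from current pose (measured or commanded frm=(x,y,z,yaw)) ; yaw = world heading of -tool z"""
    p,r=tool(); M=r.as_matrix()
    if frm is not None: p=np.array(frm[:3],float)
    v=M.T@(np.array([x,y,z])-p); w=0
    h=np.arctan2(-M[1,2],-M[0,2])
    if yaw is not None: w=(h-yaw+np.pi)%(2*np.pi)-np.pi
    print("shift",v.round(1),"wx",round(w,3),"heading",round(h,3))
E
python3 - <<'E'
from h import *
p,r=tool(); print(p.round(1)); print(r.as_matrix().round(3)); to(415,3,8,.121)
s=readout.state(); print(s["time_s"],s["width"],s["joint_pos"].round(2),s["force"])
E
```

```text
[415.2   2.1 150.5]
[[ 0.     0.119 -0.993]
 [-0.    -0.993 -0.119]
 [-1.     0.    -0.   ]]
shift [ 1.425e+02 -1.000e+00  1.000e-01] wx -0.002 heading 0.119
5.3 0.04751640422723455 [-0.15 -0.04 -0.56  1.04 -0.    2.87] [-0.51045426 -0.77444036  0.61552273]
```

>>> arm_command(targets=[50,0,0,0,0,0,255,100,0,0,0,0,0,255,142,0,0,0,0,0,255,142,0,-6,0,0,0,255,142,0,-12,0,0,0,255,142,0,-18,0,0,0,255,142,0,-23,0,0,0,255,142,0,-28,0,0,0,255,142,0,-33,0,0,0,255,142,0,-38,0,0,0,255,142,0,-43,0,0,0,255,142,0,-48,0,0,0,255,142,0,-53,0,0,0,255,142,0,-58,0,0,0,255,142,0,-62,0,0,0,255,142,0,-66,0,0,0,255,142,0,-66,0,0,0,255])

```text
time_s: 7.0
tool_pos: [478.9, 12.2, 8.8]
orientation: [-0.042, -0.704, -0.044, 0.707]
force: [-4.7, 2.3, -1.1]
width: 0.1
```

```bash
cat >> h.py <<'E'
B=(732,-35.8,.121)
def stand(p0,quiet=False):
    ims={c:get_image(c) for c in("top","side")}
    V=[]
    for c in ims:
        m=mask(c,"stand_spigot",[p0[0],p0[1],20],ims[c])
        if m is not None and m.sum()>500: V.append((ims[c],m))
        else: print("nomask",c)
    for k in ([V]+[[v] for v in V]):
        r,e=fit(k,STAND,p0,rot=True); 
        d=r[:2]-B[:2]; a=B[2]; u=d@[np.cos(a),np.sin(a)]; v=d@[-np.sin(a),np.cos(a)]; t=r[2]/100-a
        print("stand",r.round(1),round(e,3),"u,v,yaw",u.round(1),v.round(1),t.round(3),"gapL",round(-(u+75*np.cos(t)-100*np.sin(t)),1),"gapR",round(-(u+75*np.cos(t)+100*np.sin(t)),1))
        c,s=np.cos(r[2]/100),np.sin(r[2]/100)
        print("  blkL",(r[:2]+[c*-91-s*80,s*-91+c*80]).round(1),"blkR",(r[:2]+[c*-91+s*80,s*-91-c*80]).round(1))
        if k is V and len(V)==1: break
    return ims
E
python3 - <<'E'
from h import *
stand([562,-46,15])
p,_=tool(); print(p.round(1),readout.state()["force"])
E
```

```text
stand [589.  -56.2   8.3] 0.664 u,v,yaw -144.4 -3.0 -0.038 gapL 65.6 gapR 73.2
  blkL [491.7  16. ] blkR [ 505.  -143.5]
stand [590.2 -56.9  10. ] 0.177 u,v,yaw -143.3 -3.8 -0.021 gapL 66.2 gapR 70.5
  blkL [491.7  13.7] blkR [ 507.6 -145.5]
stand [586.9 -55.2   8.4] 0.469 u,v,yaw -146.4 -1.7 -0.037 gapL 67.8 gapR 75.2
  blkL [489.5  16.9] blkR [ 502.9 -142.5]
[478.9  12.1   8.8] [-5.47319496  2.86971443 -1.75155508]
```

>>> arm_command(targets=[0,0,12,0,0,0,255,0,0,27,0,0,0,255,0,50,27,0,0,0,255,0,100,27,0,0,0,255,0,150,27,0,0,0,255,0,157,22,0,0,0,255,0,157,15,0,0,0,255,0,157,10,0,0,0,255,0,157,5,0,0,0,255,0,157,0,0,0,0,255,0,157,-5,0,0,0,255,0,157,-10,0,0,0,255,0,157,-15,0,0,0,255,0,157,-20,0,0,0,255,0,157,-25,0,0,0,255,0,157,-30,0,0,0,255,0,157,-35,0,0,0,255,0,157,-40,0,0,0,255,0,157,-44,0,0,0,255])

```text
time_s: 9.1
tool_pos: [540.0, -139.0, 7.6]
orientation: [-0.044, -0.703, -0.042, 0.709]
force: [-7.7, -4.6, 3.5]
width: 0.2
```

Run:
```python
from h import *
ims=stand([610,-50,25])
p,_=tool(); print(p.round(1),readout.state()["force"])
for c in ims: cv2.imwrite(f"pics/p2_{c}.png",ims[c]["color"])
```

```text
stand [617.2 -35.6  30. ] 0.228 u,v,yaw -114.0 14.1 0.179 gapL 58.0 gapR 22.3
  blkL [506.6  13.9] blkR [ 553.9 -138.9]
stand [618.7 -35.6  30. ] 0.17 u,v,yaw -112.5 13.9 0.179 gapL 56.5 gapR 20.8
  blkL [508.1  13.9] blkR [ 555.4 -138.9]
stand [614.9 -35.4  29.7] 0.045 u,v,yaw -116.2 14.6 0.176 gapL 59.9 gapR 24.9
  blkL [504.4  14.5] blkR [ 551.2 -138.5]
[ 541.  -138.9    7.6] [-5.08396504 -5.31499096  1.74281309]
```

View pics/p2_side.png

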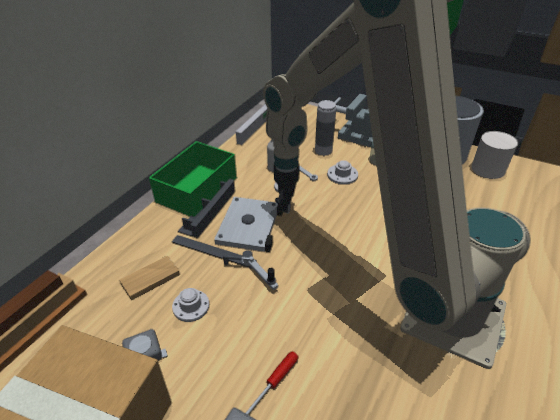

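>>> arm_command(targets=[0,0,20,0,0,0,255,0,0,48,0,0,0,255,0,-50,48,0,0,0,255,0,-100,48,0,0,0,255,0,-150,48,0,0,0,255,0,-156,45,0,0,0,255,0,-156,38,0,0,0,255,0,-156,32,0,0,0,255,0,-156,27,0,0,0,255,0,-156,22,0,0,0,255,0,-156,17,0,0,0,255,0,-156,12,0,0,0,255,0,-156,7,0,0,0,255,0,-156,2,0,0,0,255,0,-156,-3,0,0,0,255,0,-156,-8,0,0,0,255,0,-156,-13,0,0,0,255,0,-156,-17,0,0,0,255,0,-156,-20,0,0,0,255])

```text
time_s: 11.2
tool_pos: [540.0, 17.6, 6.5]
orientation: [-0.041, -0.702, -0.043, 0.709]
force: [-8.2, 3.1, 2.2]
width: -0.3
```

Run:
```python
from h import *
ims=stand([645,-35,10])
p,_=tool(); print(p.round(1),readout.state()["force"])
for c in ims: cv2.imwrite(f"pics/p3_{c}.png",ims[c]["color"])
```

```text
nomask top
stand [652.  -44.7  12.2] 0.578 u,v,yaw -80.5 0.9 0.001 gapL 5.6 gapR 5.4
  blkL [551.9  23.7] blkR [ 571.4 -135.2]
[540.9  17.5   6.5] [-5.97500271  2.80167297 -0.63690876]
```

View pics/p3_top.png

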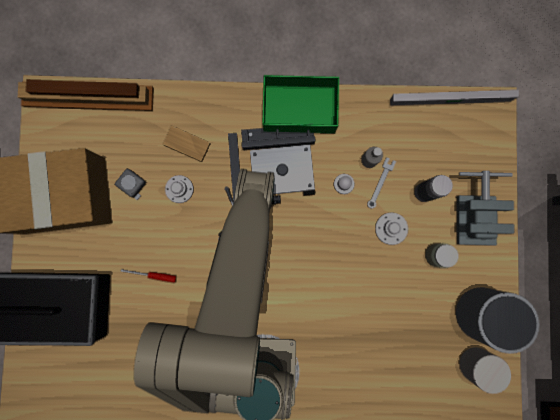

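>>> arm_command(targets=[0,0,20,0,0,0,255,0,50,20,0,0,0,255,0,100,20,0,0,0,255,0,150,20,0,0,0,255,0,155,16,0,0,0,255,0,155,10,0,0,0,255,0,155,5,0,0,0,255,0,155,2,0,0,0,255,0,155,0,0,0,0,255,0,155,-2,0,0,0,255,0,155,-4,0,0,0,255])

```text
time_s: 12.5
tool_pos: [561.2, -135.5, 7.4]
orientation: [-0.044, -0.701, -0.042, 0.71]
force: [-15.6, -6.9, 10.9]
width: -0.1
```

Run:
```python
from h import *
ims=stand([652,-42,12])
p,_=tool(); print(p.round(1),readout.state()["force"])
```

```text
stand [652.8 -44.8  11.7] 0.339 u,v,yaw -79.7 0.6 -0.004 gapL 4.3 gapR 5.1
  blkL [553.1  24. ] blkR [ 571.8 -134.9]
stand [654.9 -44.2  12.7] 0.258 u,v,yaw -77.5 0.9 0.006 gapL 3.1 gapR 1.9
  blkL [554.5  23.6] blkR [ 574.8 -135.1]
stand [650.3 -45.1  11.8] 0.061 u,v,yaw -82.2 0.7 -0.003 gapL 6.9 gapR 7.5
  blkL [550.5  23.7] blkR [ 569.4 -135.2]
[ 561.2 -135.4    7.4] [-11.1149762   -5.69973999   7.94184713]
```

>>> arm_command(targets=[0,0,-2,0,0,0,255,0,0,-3,0,0,0,255])

```text
time_s: 12.9
tool_pos: [561.2, -135.4, 7.4]
orientation: [-0.044, -0.699, -0.041, 0.713]
force: [-19.3, -8.5, 15.7]
width: -0.3
```

>>> arm_command(targets=[0,0,-2,0,0,0,255,0,0,-3,0,0,0,255])

```text
time_s: 13.1
tool_pos: [561.0, -135.1, 6.9]
orientation: [-0.044, -0.697, -0.041, 0.715]
force: [-24.7, -8.9, 17.7]
width: 0.3
```

>>> arm_command(targets=[0,0,12,0,0,0,255,0,0,28,0,0,0,255,0,-50,28,0,0,0,255,0,-100,28,0,0,0,255,0,-150,28,0,0,0,255,0,-157,25,0,0,0,255,0,-157,20,0,0,0,255,0,-157,15,0,0,0,255,0,-157,12,0,0,0,255,0,-157,9,0,0,0,255,0,-157,7,0,0,0,255])

```text
time_s: 14.2
tool_pos: [542.7, 19.2, 7.1]
orientation: [-0.042, -0.702, -0.042, 0.709]
force: [-10.5, 1.4, 6.1]
width: -0.2
```

>>> arm_command(targets=[0,0,-2,0,0,0,255,0,0,-3,0,0,0,255])

```text
time_s: 14.4
tool_pos: [544.4, 19.8, 6.9]
orientation: [-0.041, -0.702, -0.043, 0.71]
force: [-11.8, 1.9, 7.4]
width: 0.2
```

>>> arm_command(targets=[0,0,-2,0,0,0,255,0,0,-3,0,0,0,255])

```text
time_s: 14.6
tool_pos: [544.4, 19.7, 6.5]
orientation: [-0.042, -0.7, -0.042, 0.712]
force: [-19.0, -0.3, 13.1]
width: 0.1
```

>>> arm_command(targets=[0,0,-2,0,0,0,255,0,0,-4,0,0,0,255,0,0,-4,0,0,0,255])

```text
time_s: 14.9
tool_pos: [544.2, 19.5, 5.7]
orientation: [-0.042, -0.697, -0.042, 0.715]
force: [-22.5, -1.9, 16.0]
width: 0.1
```

>>> arm_command(targets=[0,0,14,0,0,0,255,0,0,32,0,0,0,255,0,50,32,0,0,0,255,0,100,32,0,0,0,255,0,150,32,0,0,0,255,0,158,28,0,0,0,255,0,158,22,0,0,0,255,0,158,17,0,0,0,255,0,158,14,0,0,0,255,0,158,11,0,0,0,255,0,158,9,0,0,0,255])

```text
time_s: 16.0
tool_pos: [561.6, -136.2, 7.5]
orientation: [-0.044, -0.701, -0.042, 0.71]
force: [-14.5, -5.7, 9.9]
width: -0.1
```

>>> arm_command(targets=[0,0,-2,0,0,0,255,0,0,-4,0,0,0,255])

```text
time_s: 16.2
tool_pos: [561.5, -136.0, 7.2]
orientation: [-0.044, -0.698, -0.041, 0.713]
force: [-22.6, -8.1, 17.9]
width: -0.2
```

>>> arm_command(targets=[0,0,-2,0,0,0,255,0,0,-3,0,0,0,255])

```text
time_s: 16.4
tool_pos: [561.4, -136.0, 7.2]
orientation: [-0.044, -0.696, -0.041, 0.715]
force: [-27.6, -8.2, 21.9]
width: -0.0
```

>>> arm_command(targets=[0,0,20,0,0,0,255,0,0,50,0,0,0,255,-50,0,50,0,0,0,200,-100,0,80,-0.15,0,0,150,-150,0,120,-0.3,0,0,100,-200,50,120,-0.45,0,0,0,-200,100,120,-0.6,0,0,0,-200,100,120,-0.75,0,0,0,-200,100,120,-0.9,0,0,0,-200,100,120,-1.05,0,0,0,-200,100,120,-1.2,0,0,0,-200,100,120,-1.35,0,0,0,-200,100,120,-1.5,0,0,0,-200,100,120,-1.65,0,0,0,-200,100,120,-1.8,0,0,0,-200,100,120,-1.95,0,0,0,-200,100,120,-2.1,0,0,0,-200,100,120,-2.25,0,0,0,-200,100,120,-2.4,0,0,0,-200,100,120,-2.55,0,0,0])

```text
time_s: 18.4
tool_pos: [467.5, -247.8, 208.0]
orientation: [0.688, 0.164, 0.688, -0.163]
force: [0.8, -0.4, 0.5]
width: 85.3
```

Run:
```python
from h import *
ims=stand([655,-44,12])
s=readout.state(); print(s["tool_pos"].round(1),s["joint_pos"].round(2),s["time_s"])
for n in("brace_knob","brace_pivot"):
    a=spotter.mark_of("top",n)[0]; b=spotter.mark_of("side",n)[0]; print(n,a["score"],b["score"],tri(ims["top"],a["xy"],ims["side"],b["xy"]))
for c in ims:
    im=ims[c]; v=cv2.resize(im["color"],None,fx=5,fy=5,interpolation=cv2.INTER_CUBIC)
    t=proj(im,[570,20,20])*5; x,y=int(t[0]),int(t[1]); ox,oy=max(0,x-390),max(0,y-290)
    for p in ([435,134.6,28],[435,134.6,72],[536.2,91.5,21]): 
        q=((proj(im,p)+.5)*5-[ox,oy]); print(c,p,q.round(),ox,oy)
    cv2.imwrite(f"pics/k_{c}.png",v[oy:y+290,ox:x+390])
```

```text
stand [655.4 -46.1  11.2] 0.1 u,v,yaw -77.3 -1.0 -0.009 gapL 1.4 gapR 3.2
  blkL [556.   23.2] blkR [ 573.9 -135.8]
stand [657.  -46.   10.9] 0.033 u,v,yaw -75.7 -1.1 -0.012 gapL -0.5 gapR 1.8
  blkL [557.8  23.5] blkR [ 575.3 -135.5]
stand [652.8 -44.8  11.7] 0.045 u,v,yaw -79.8 0.6 -0.004 gapL 4.4 gapR 5.2
  blkL [553.  24.] blkR [ 571.7 -134.9]
[ 467.4 -248.4  208.1] [-0.61  0.12 -0.27  1.18  0.   -0.13] 18.6
brace_knob 0.65 0.93 (array([553.86450421, 204.78600197, 119.55510571]), np.float64(295.9085601351072))
brace_pivot 0.59 0.88 (array([538.91554299,  88.26520659,  12.53556895]), np.float64(12.234661596771648))
top [435, 134.6, 28] [210. 495.] 913 679
top [435, 134.6, 72] [201. 493.] 913 679
top [536.2, 91.5, 21] [282. 342.] 913 679
side [435, 134.6, 28] [496. 505.] 864 891
side [435, 134.6, 72] [495. 448.] 864 891
side [536.2, 91.5, 21] [377. 392.] 864 891
```

View pics/k_top.png

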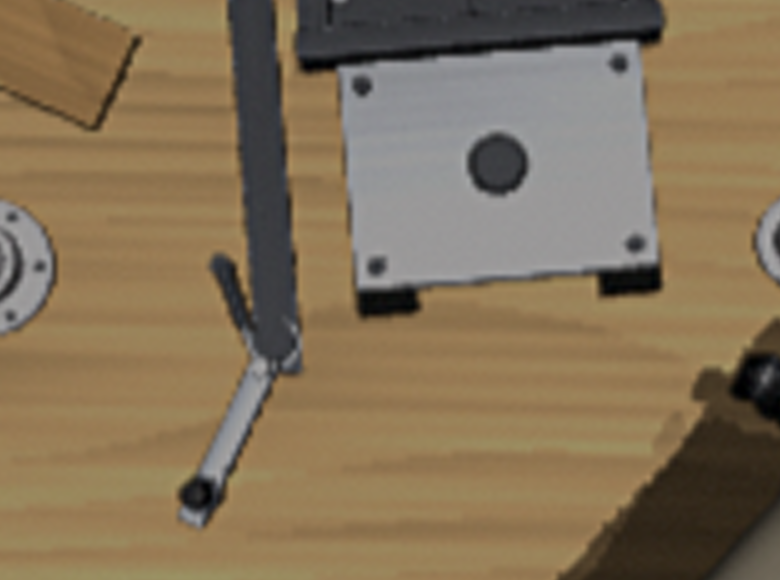

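View pics/k_side.png

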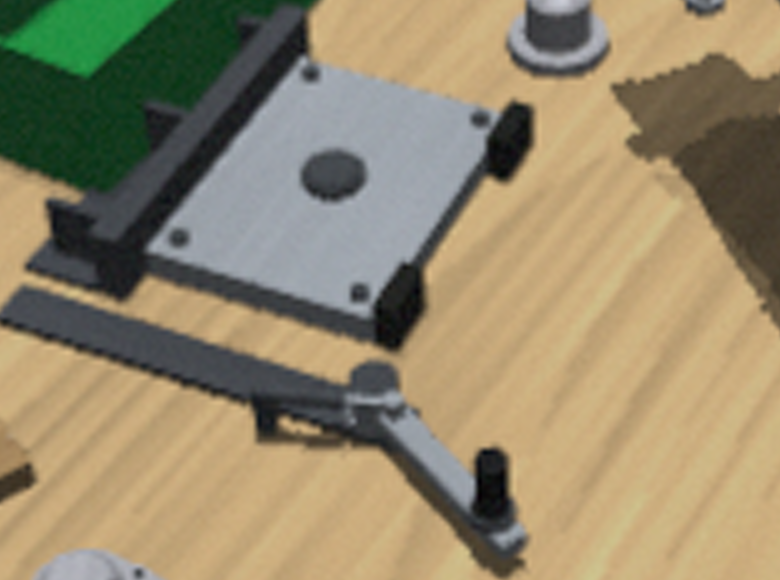

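Run:
```python
from h import *
to(435,134.5,140,2.739)
```

```text
shift [  68.3  326.2 -204.8] wx -0.074 heading 2.665
```

>>> arm_command(targets=[68,326,-205,-0.074,0,0,0,68,326,-205,-0.074,0,0,0,68,326,-205,-0.074,0,0,0,68,326,-205,-0.074,0,0,0,68,326,-205,-0.074,0,0,0,68,326,-205,-0.074,0,0,0,68,326,-205,-0.074,0,0,0,68,326,-205,-0.074,0,0,0,68,326,-205,-0.074,0,0,0,68,326,-205,-0.074,0,0,0])

```text
time_s: 19.8
tool_pos: [434.0, 134.8, 140.2]
orientation: [0.693, 0.14, 0.693, -0.141]
force: [-0.1, -0.3, -0.0]
width: 85.8
```

Run:
```python
from h import *
to(435,134.5,42,2.739); print(readout.state()["joint_pos"].round(2))
```

```text
shift [98.2  0.1  1.1] wx 0.003 heading 2.742
[ 0.16  0.04 -0.5   1.02 -0.    0.56]
```

>>> arm_command(targets=[50,0,0,0,0,0,0,98,0,1,0,0,0,0,98,0,1,0,0,0,0,98,0,1,0,0,0,255,98,0,1,0,0,0,255,98,0,1,0,0,0,255,98,0,1,0,0,0,255,98,0,1,0,0,0,255,98,0,1,0,0,0,255,98,0,1,0,0,0,255], squeeze=25)

```text
time_s: 20.8
tool_pos: [437.9, 135.7, 44.6]
orientation: [0.694, 0.143, 0.691, -0.139]
force: [-0.1, 4.7, 5.5]
width: 17.3
```

>>> arm_command(targets=[0,-8,0,-0.07,0,0,255,0,-15,1,-0.14,0,0,255,0,-23,2,-0.21,0,0,255,0,-30,4,-0.28,0,0,255,0,-45,10,-0.42,0,0,255,0,-58,17,-0.56,0,0,255,0,-71,26,-0.7,0,0,255,0,-82,37,-0.84,0,0,255,0,-91,49,-0.98,0,0,255,0,-99,62,-1.12,0,0,255])

```text
time_s: 21.8
tool_pos: [461.5, 22.2, 45.0]
orientation: [0.668, -0.249, 0.654, 0.253]
force: [15.8, 17.5, -9.3]
width: 17.2
```

Run:
```python
from h import *
p,_=tool(); d=p[:2]-[536.2,91.5]; print(p,np.hypot(*d),np.unwrap([2.739,np.arctan2(d[1],d[0])])[1]-2.739,readout.state()["force"],readout.state()["width"],readout.state()["joint_pos"].round(2))
```

```text
[461.53854124  22.20216707  44.95212929] 101.86522013403503 1.150750108286235 [15.81121223 17.479956   -9.25591549] 17.244927377877197 [-0.1   0.17 -0.61  0.78  0.01 -0.83]
```

>>> arm_command(targets=[0,0,4,0,0,0,255,0,-2,7,-0.03,0,0,255,0,-10,8,-0.1,0,0,255,0,-24,11,-0.24,0,0,255,0,-38,15,-0.38,0,0,255,0,-51,21,-0.52,0,0,255,0,-62,29,-0.66,0,0,255])

```text
time_s: 22.5
tool_pos: [520.0, -6.6, 44.7]
orientation: [0.548, -0.451, 0.54, 0.452]
force: [2.4, 11.2, 6.2]
width: 17.1
```

Run:
```python
from h import *
p,_=tool(); d=p[:2]-[536.2,91.5]; print(p,np.hypot(*d),np.arctan2(d[1],d[0])-2.739+2*np.pi,readout.state()["force"],readout.state()["width"],readout.state()["joint_pos"].round(2))
```

```text
[520.04317639  -6.60331014  44.74857791] 99.42485810878817 1.8101622802072814 [ 2.36913657 11.20002538  6.21276614] 17.14226625651717 [-0.14  0.26 -0.48  0.82  0.01 -1.53]
```

>>> arm_command(targets=[0,-5,3,-0.05,0,0,255,0,-10,4,-0.1,0,0,255,0,-15,4,-0.15,0,0,255,0,-20,5,-0.2,0,0,255,0,-25,6,-0.26,0,0,255,0,-30,8,-0.31,0,0,255,0,-33,9,-0.33,0,0,255])

```text
time_s: 23.2
tool_pos: [545.5, -6.6, 44.3]
orientation: [0.461, -0.531, 0.467, 0.536]
force: [-19.2, -1.1, 28.0]
width: 17.2
```

Run:
```python
from h import *
p,_=tool(); d=p[:2]-[536.2,91.5]; print(p,np.hypot(*d),np.arctan2(d[1],d[0])-2.739+2*np.pi,readout.state()["force"],readout.state()["moment"],readout.state()["width"],readout.state()["joint_pos"].round(2))
```

```text
[545.48548755  -6.57517656  44.2566684 ] 98.51375811076846 2.0677848487936865 [-19.16136271  -1.09692651  28.03033761] [-0.19946792  3.86799881 -0.21163624] 17.161021432292728 [-0.13  0.31 -0.41  0.86 -0.   -1.84]
```

>>> arm_command(targets=[0,2,0,0,0,0,255,0,3,0,0,0,0,0,0,3,0,0,0,0,0,0,3,0,0,0,0,0,0,3,0,0,0,0,0,-30,3,0,0,0,0,0,-80,3,0,0,0,0,0,-130,3,0,0,0,0,0,-180,3,50,0,0,0,0,-180,3,100,0,0,0,0,-180,3,150,0,0,0,0,-180,3,200,0,0,0,0,-180,3,200,0,0,0,0])

```text
time_s: 24.5
tool_pos: [519.2, 194.7, 222.6]
orientation: [0.464, -0.534, 0.463, 0.534]
force: [-0.1, -0.3, -0.4]
width: 85.1
```

Run:
```python
from h import *
ims=stand([656,-45,12])
s=readout.state(); print(s["tool_pos"].round(1),s["joint_pos"].round(2),s["time_s"],s["force"])
p,r=tool(); print(r.as_matrix().round(2))
for c in ims:
    im=ims[c]; v=cv2.resize(im["color"],None,fx=5,fy=5,interpolation=cv2.INTER_CUBIC)
    t=proj(im,[600,0,20])*5; x,y=int(t[0]),int(t[1]); ox,oy=max(0,x-390),max(0,y-290)
    for p in ([549.4,-17.7,72],[536.2,91.5,21]): 
        q=((proj(im,p)+.5)*5-[ox,oy]); cv2.circle(v,(int(q[0]+ox),int(q[1]+oy)),4,(0,0,255),1)
    cv2.imwrite(f"pics/k2_{c}.png",v[oy:y+290,ox:x+390])
```

```text
stand [655.6 -45.7  10. ] 0.498 u,v,yaw -77.1 -0.6 -0.021 gapL 0.0 gapR 4.2
  blkL [557.   24.8] blkR [ 573.  -134.4]
stand [656.6 -46.   10.5] 0.023 u,v,yaw -76.1 -1.0 -0.016 gapL -0.5 gapR 2.7
  blkL [557.7  24. ] blkR [ 574.5 -135.1]
stand [652.7 -44.1  10.2] 0.455 u,v,yaw -79.7 1.3 -0.019 gapL 2.8 gapR 6.6
  blkL [554.1  26.2] blkR [ 570.4 -133. ]
[519.9 190.6 221.9] [ 0.24  0.16 -0.2   1.22 -0.   -1.47] 24.7 [-0.13372107  0.19440813  0.11736077]
[[-0.   -0.99 -0.14]
 [-0.   -0.14  0.99]
 [-1.    0.   -0.  ]]
```

View pics/k2_top.png

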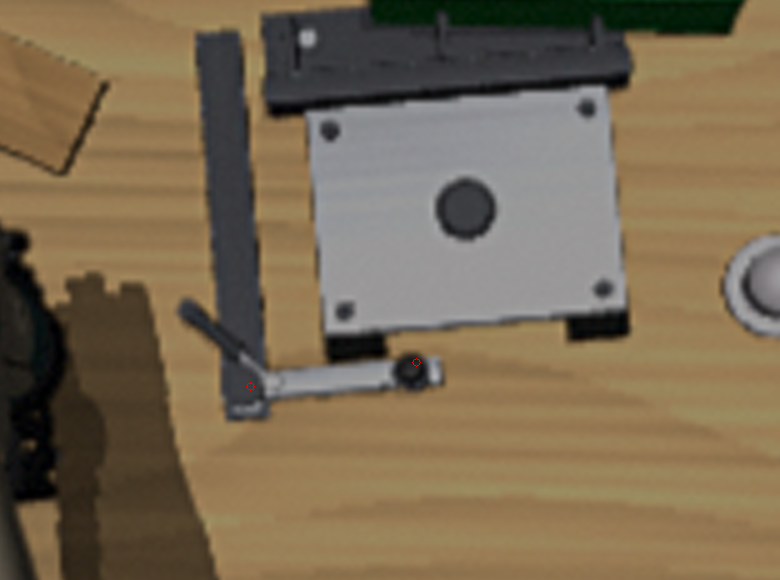

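View pics/k2_side.png

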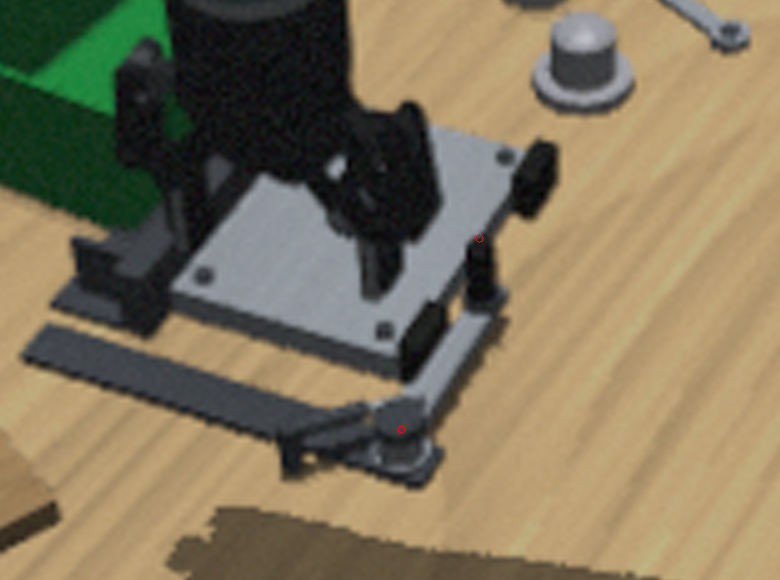

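```bash
cat >> h.py <<'E'
def hub(n,parts,p0,z=0,ims=None):
    ims=ims or {c:get_image(c) for c in("top","side")}
    V=[]
    for c in ims:
        m=mask(c,n,[p0[0],p0[1],z+20],ims[c])
        if m is not None: V.append((ims[c],m))
        else: print("nomask",c,n)
    for k in ([V]+[[v] for v in V] if len(V)>1 else [V]):
        if k:
            r=fit(k,parts,p0,z=z); print(n,len(k),r[0].round(1),round(r[1],3))
E
python3 - <<'E'
from h import *
ims={c:get_image(c) for c in("top","side")}
hub("hub_106_mid",hubpts(106),[467,-408],ims=ims)
hub("hub_92_mid",hubpts(92),[582,290],ims=ims)
hub("end_cap_mid",CAP,[612.5,-252],ims=ims)
im=ims["top"]; t=proj(im,[600,0,20])*5; ox,oy=int(t[0])-390,int(t[1])-290
a,b=[atz(im,((q[0]+ox)/5-.5,(q[1]+oy)/5-.5),28)[:2] for q in((282,383.5),(440,370))]; print(a,b,np.arctan2(a[0]-b[0],-(b[1]-a[1])),"brace angle vs",B[2])
to(467,-408,150,3.262)
E
```

```text
hub_106_mid 2 [ 466.1 -407.7] 0.238
hub_106_mid 1 [ 469.4 -408.4] 0.098
hub_106_mid 1 [ 464.3 -407.9] 0.125
nomask top hub_92_mid
hub_92_mid 1 [581.4 291.1] 0.04
end_cap_mid 2 [ 611.5 -250.6] 0.337
end_cap_mid 1 [ 612.9 -251. ] 0.097
end_cap_mid 1 [ 607.8 -249.8] 0.216
[538.08810097  70.42328202] [549.37208052 -32.03382279] -0.10969162168566522 brace angle vs 0.121
shift [  72.4  133.9 -585.4] wx 1.587 heading -1.435
```

>>> arm_command(targets=[72,134,-585,1.587,0,0,0,72,134,-585,1.587,0,0,0,72,134,-585,1.587,0,0,0,72,134,-585,1.587,0,0,0,72,134,-585,1.587,0,0,0,72,134,-585,1.587,0,0,0,72,134,-585,1.587,0,0,0,72,134,-585,1.587,0,0,0,72,134,-585,1.587,0,0,0,72,134,-585,1.587,0,0,0,72,134,-585,1.587,0,0,0,72,134,-585,1.587,0,0,0,72,134,-585,1.587,0,0,0,72,134,-585,1.587,0,0,0])

```text
time_s: 26.5
tool_pos: [466.6, -408.3, 149.8]
orientation: [0.706, -0.042, 0.706, 0.042]
force: [0.4, 0.3, -0.5]
width: 84.9
```

Run:
```python
from h import *
hub("hub_106_mid",hubpts(106),[467,-408])
to(467,-408,18,3.262); print(readout.state()["joint_pos"].round(2))
```

```text
hub_106_mid 2 [ 467.  -406.9] 1.004
hub_106_mid 1 [ 471.  -402.2] 0.92
hub_106_mid 1 [ 465.6 -407.5] 0.042
shift [132.5  -2.7  -0.8] wx 0.002 heading -3.019
[-0.82  0.32 -0.15  1.11  0.   -0.94]
```

>>> arm_command(targets=[45,-1,0,0,0,0,0,90,-2,-1,0,0,0,0,120,-3,-1,0,0,0,0,132,-3,-1,0,0,0,0,132,-3,-1,0,0,0,0,132,-3,-1,0,0,0,255,132,-3,-1,0,0,0,255,132,-3,-1,0,0,0,255,132,-3,-1,0,0,0,255,132,-3,-1,0,0,0,255,132,-3,-1,0,0,0,255,132,-3,-1,0,0,0,255], squeeze=50)

```text
time_s: 27.9
tool_pos: [468.5, -411.1, 21.1]
orientation: [0.707, -0.044, 0.705, 0.042]
force: [0.7, 2.5, 6.4]
width: 52.3
```

Run:
```python
from h import *
s=readout.state(); print(s["tool_pos"].round(1),s["width"],s["force"],s["time_s"])
```

```text
[ 468.5 -411.1   21.1] 52.27771789659433 [0.66524654 2.47232856 6.37144563] 27.9
```

>>> arm_command(targets=[0,0,0,0,0,0,0,0,0,0,0,0,0,0,0,0,0,0,0,0,0,0,0,0,0.4,0,0,0,0,0,0,0.8,0,0,0,0,0,0,1.2,0,0,0,0,0,0,1.57,0,0,0,0,0,0,1.57,0,0,0,0,0,0,1.57,0,0,0,0,0,0,1.57,0,0,0,0,0,0,1.57,0,0,0,0,0,0,1.57,0,0,0,0,0,0,1.57,0,0,0,0,0,0,1.57,0,0,0,0,0,0,1.57,0,0,255,0,0,0,1.57,0,0,255,0,0,0,1.57,0,0,255,0,0,0,1.57,0,0,255,0,0,0,1.57,0,0,255,0,0,0,1.57,0,0,255])

```text
time_s: 29.9
tool_pos: [467.1, -410.2, 18.6]
orientation: [0.53, 0.468, 0.529, -0.468]
force: [0.4, -0.4, 2.2]
width: 52.5
```

Run:
```python
from h import *
s=readout.state(); print(s["tool_pos"].round(1),s["width"],s["force"],s["moment"],s["time_s"]); to(468,-410,130,1.691)
```

```text
[ 467.1 -410.2   18.6] 52.528557373329946 [ 0.40509961 -0.41672921  2.18158748] [ 0.04468681 -0.17954377  0.12400314] 29.9
shift [-1.114e+02  1.000e+00 -1.000e-01] wx 0.002 heading 1.693
```

Run:
```python
from h import *
to(655.5,-47,130,1.691); to(655.5,-47,75,1.691)
```

```text
shift [-111.5  231.4 -337.4] wx 0.002 heading 1.693
shift [ -56.5  231.4 -337.4] wx 0.002 heading 1.693
```

>>> arm_command(targets=[-20,0,0,0,0,0,255,-50,0,0,0,0,0,255,-85,0,0,0,0,0,255,-111,0,0,0,0,0,255,-111,0,0,0,0,0,255])

```text
time_s: 30.4
tool_pos: [468.5, -412.0, 132.7]
orientation: [0.532, 0.468, 0.527, -0.469]
force: [1.0, -1.3, -3.6]
width: 52.7
```

>>> arm_command(targets=[0,11,-17,0,0,0,255,0,30,-44,0,0,0,255,0,53,-77,0,0,0,255,0,76,-111,0,0,0,255,0,99,-145,0,0,0,255,0,122,-178,0,0,0,255,0,145,-212,0,0,0,255,0,168,-246,0,0,0,255,0,191,-279,0,0,0,255,0,210,-306,0,0,0,255,0,223,-325,0,0,0,255,0,231,-337,0,0,0,255,0,231,-337,0,0,0,255])

```text
time_s: 31.7
tool_pos: [654.2, -45.7, 126.9]
orientation: [0.529, 0.467, 0.531, -0.469]
force: [-0.3, -0.6, -2.8]
width: 52.6
```

Run:
```python
from h import *
s=readout.state(); print(s["tool_pos"].round(1),s["width"],s["force"],s["time_s"]); to(655.5,-47,50,1.691)
ims={c:get_image(c) for c in("top","side")}
hub("hub_106_mid",hubpts(106),[655,-47],z=130-18,ims=ims)
v=cv2.resize(ims["side"]["color"][100:320,120:420],None,fx=2.5,fy=2.5); cv2.imwrite("pics/pl1.png",v)
```

```text
[654.2 -45.7 126.9] 52.551829511077116 [-0.28511346 -0.61280592 -2.75451843] 31.7
shift [76.9  1.4  1.5] wx 0.004 heading 1.695
nomask top hub_106_mid
hub_106_mid 1 [650.4 -44.6] 0.154
```

View pics/pl1.png

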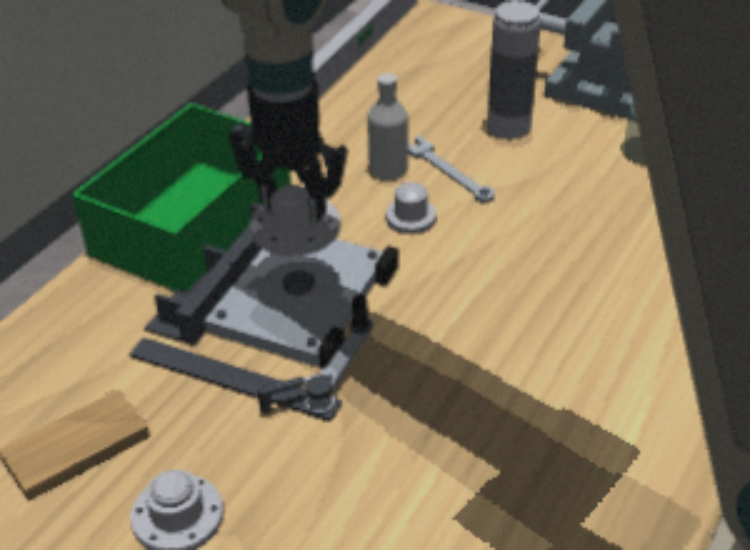

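>>> arm_command(targets=[20,1,0,0,0,0,255,45,2,0,0,0,0,255,65,2,0,0,0,0,255,74,2,0,0,0,0,255,77,2,0,0,0,0,255,80,2,0,0,0,0,255,83,2,0,0,0,0,255])

```text
time_s: 32.6
tool_pos: [657.8, -47.6, 48.1]
orientation: [0.53, 0.469, 0.529, -0.468]
force: [-4.6, 0.6, 6.9]
width: 52.3
```

>>> arm_command(targets=[2,0,0,0,0,0,255,3,0,0,0,0,0,255])

```text
time_s: 32.8
tool_pos: [657.6, -47.2, 46.9]
orientation: [0.53, 0.469, 0.529, -0.468]
force: [-6.2, -0.3, 14.4]
width: 52.3
```

>>> arm_command(targets=[0,-1,0,0,0,0,255,1,-3,0,0,0,0,255,2,-3,0,0,0,0,255])

```text
time_s: 33.1
tool_pos: [655.3, -46.5, 43.9]
orientation: [0.53, 0.47, 0.529, -0.467]
force: [-0.2, 3.4, -1.8]
width: 52.1
```

>>> arm_command(targets=[2,0,-1,0,0,0,255,4,0,-1,0,0,0,255,4,0,-1,0,0,0,255])

```text
time_s: 33.4
tool_pos: [655.0, -46.1, 40.6]
orientation: [0.53, 0.469, 0.529, -0.468]
force: [-5.4, 3.5, 13.5]
width: 52.8
```

>>> arm_command(targets=[-3,0,0,0,0,0,0,-3,0,0,0,0,0,0,-3,0,0,0,0,0,0,-3,0,0,0,0,0,0,-3,0,0,0,0,0,0,-30,0,0,0,0,0,0,-70,0,0,0,0,0,0,-115,0,0,0,0,0,0,-115,0,0,0,0,0,0])

```text
time_s: 34.3
tool_pos: [659.2, -47.5, 160.1]
orientation: [0.534, 0.471, 0.525, -0.466]
force: [0.5, 0.1, 1.1]
width: 85.4
```

Run:
```python
from h import *
ims={c:get_image(c) for c in("top","side")}
hub("hub_92_mid",hubpts(92),[582,290],ims=ims)
hub("hub_106_mid",hubpts(106),[655,-46],z=22,ims=ims)
to(581.5,289,140,1.691)
```

```text
hub_92_mid 2 [582.5 289.3] 0.148
hub_92_mid 1 [583.  289.5] 0.044
hub_92_mid 1 [581.  289.3] 0.096
hub_106_mid 2 [652.8 -44.3] 6.087
hub_106_mid 1 [587.  19.] 1.0
hub_106_mid 1 [653.3 -48.6] 0.06
shift [  10.6  -29.5 -341.4] wx 0.002 heading 1.693
```

>>> arm_command(targets=[0,-5,-50,0,0,0,0,0,-9,-100,0,0,0,0,0,-13,-150,0,0,0,0,5,-18,-200,0,0,0,0,10,-22,-250,0,0,0,0,10,-26,-300,0,0,0,0,10,-28,-335,0,0,0,0,10,-29,-341,0,0,0,0,10,-29,-341,0,0,0,0,10,-29,-341,0,0,0,0])

```text
time_s: 35.6
tool_pos: [583.3, 287.3, 141.3]
orientation: [0.529, 0.468, 0.53, -0.469]
force: [-0.0, -0.1, -0.2]
width: 85.4
```

Run:
```python
from h import *
hub("hub_92_mid",hubpts(92),[582,289])
to(581.5,289,18,1.691)
```

```text
hub_92_mid 2 [582.6 289.4] 0.421
hub_92_mid 1 [583.5 286.2] 0.342
hub_92_mid 1 [581.1 290.8] 0.047
shift [124.2  -2.2  -2.4] wx -0.0 heading 1.691
```

>>> arm_command(targets=[45,-1,-2,0,0,0,0,85,-1,-2,0,0,0,0,112,-1,-2,0,0,0,0,124,-1,-2,0,0,0,0,124,-1,-2,0,0,0,0,124,-1,-2,0,0,0,255,124,-1,-2,0,0,0,255,124,-1,-2,0,0,0,255,124,-1,-2,0,0,0,255,124,-1,-2,0,0,0,255,124,-1,-2,0,0,0,255])

```text
time_s: 36.9
tool_pos: [584.0, 290.9, 20.9]
orientation: [0.53, 0.47, 0.529, -0.467]
force: [-1.4, -0.4, 6.7]
width: 52.4
```

>>> arm_command(targets=[0,0,0,0,0,0,0,0,0,0,0,0,0,0,0,0,0,0,0,0,0,0,0,0,-0.4,0,0,0,0,0,0,-0.8,0,0,0,0,0,0,-1.2,0,0,0,0,0,0,-1.57,0,0,0,0,0,0,-1.57,0,0,0,0,0,0,-1.57,0,0,0,0,0,0,-1.57,0,0,0,0,0,0,-1.57,0,0,0,0,0,0,-1.57,0,0,0,0,0,0,-1.57,0,0,0,0,0,0,-1.57,0,0,0,0,0,0,-1.57,0,0,255,0,0,0,-1.57,0,0,255,0,0,0,-1.57,0,0,255,0,0,0,-1.57,0,0,255,0,0,0,-1.57,0,0,255,0,0,0,-1.57,0,0,255])

```text
time_s: 38.9
tool_pos: [582.7, 290.7, 18.7]
orientation: [0.706, -0.042, 0.706, 0.043]
force: [-0.3, 1.3, 2.8]
width: 52.6
```

Run:
```python
from h import *
s=readout.state(); print(s["tool_pos"].round(1),s["width"],s["force"],s["moment"],s["time_s"]); to(655,-46,170,3.262)
```

```text
[582.7 290.7  18.7] 52.63283120994304 [-0.28571276  1.33871686  2.82097565] [ 0.26032     0.01713545 -0.10907051] 38.9
shift [-151.5 -342.8   31.2] wx 0.001 heading -3.021
```

>>> arm_command(targets=[-20,0,0,0,0,0,255,-55,0,0,0,0,0,255,-100,0,0,0,0,0,255,-140,-10,1,0,0,0,255,-151,-40,4,0,0,0,255,-151,-80,7,0,0,0,255,-151,-120,11,0,0,0,255,-151,-160,15,0,0,0,255,-151,-200,18,0,0,0,255,-151,-240,22,0,0,0,255,-151,-280,26,0,0,0,255,-151,-315,29,0,0,0,255,-151,-333,30,0,0,0,255,-151,-343,31,0,0,0,255,-151,-343,31,0,0,0,255])

```text
time_s: 40.4
tool_pos: [654.1, -47.0, 168.4]
orientation: [0.705, -0.042, 0.706, 0.043]
force: [-0.2, 0.3, -2.4]
width: 52.6
```

Run:
```python
from h import *
s=readout.state(); print(s["tool_pos"].round(1),s["width"],s["force"],s["time_s"]); 
ims={c:get_image(c) for c in("top","side")}
to(655,-46,92,3.262)
hub("hub_92_mid",hubpts(92),[655,-46],z=170-18.7,ims=ims)
hub("hub_106_mid",hubpts(106),[655,-46],z=22,ims=ims)
v=cv2.resize(ims["side"]["color"][100:320,120:420],None,fx=2.5,fy=2.5); cv2.imwrite("pics/pl2.png",v)
```

```text
[654.1 -47.  168.4] 52.62770249229546 [-0.23632178  0.30008712 -2.39016544] 40.4
shift [76.8 -1.   1. ] wx 0.002 heading -3.019
nomask top hub_92_mid
hub_92_mid 1 [655. -46.] 0.461
hub_106_mid 2 [641.    7.2] 2.193
hub_106_mid 1 [666.  19.] 1.0
hub_106_mid 1 [656.2 -48.2] 0.099
```

View pics/pl2.png

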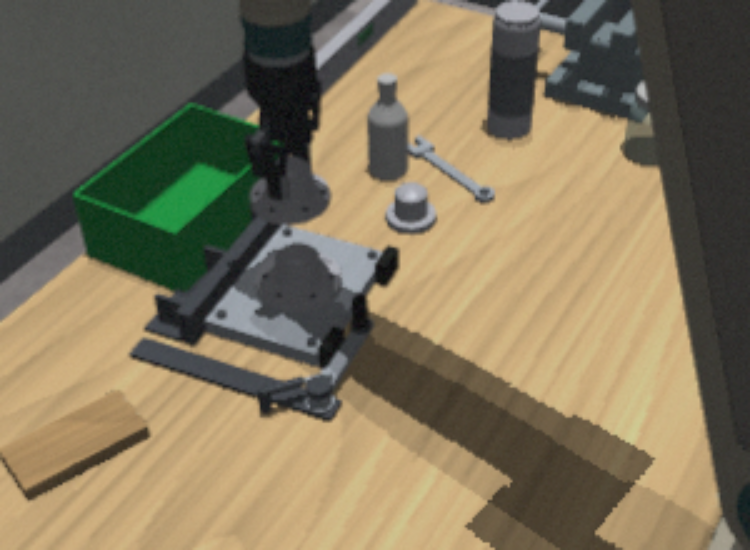

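>>> arm_command(targets=[25,0,1,0,0,0,255,55,0,1,0,0,0,255,70,0,1,0,0,0,255,74,0,1,0,0,0,255,77,0,1,0,0,0,255,80,0,1,0,0,0,255])

```text
time_s: 41.3
tool_pos: [656.9, -46.4, 90.6]
orientation: [0.707, -0.043, 0.705, 0.043]
force: [-0.2, -0.4, -3.5]
width: 52.2
```

>>> arm_command(targets=[2,0,0,0,0,0,255,3,0,0,0,0,0,255])

```text
time_s: 41.5
tool_pos: [656.7, -46.8, 88.3]
orientation: [0.707, -0.043, 0.705, 0.042]
force: [-2.1, -1.4, 5.6]
width: 52.2
```

>>> arm_command(targets=[1,-1,-2,0,0,0,255,3,-1,-2,0,0,0,255,4,-1,-2,0,0,0,255])

```text
time_s: 41.8
tool_pos: [653.8, -47.6, 82.7]
orientation: [0.706, -0.043, 0.706, 0.043]
force: [-2.2, 0.3, 6.2]
width: 52.1
```

>>> arm_command(targets=[1,0,0,0,0,0,255,2,0,0,0,0,0,255])

```text
time_s: 42.0
tool_pos: [653.8, -47.6, 82.6]
orientation: [0.706, -0.043, 0.706, 0.043]
force: [-7.3, 0.6, 16.2]
width: 52.8
```

>>> arm_command(targets=[-3,0,0,0,0,0,0,-3,0,0,0,0,0,0,-3,0,0,0,0,0,0,-3,0,0,0,0,0,0,-3,0,0,0,0,0,0,-30,0,0,0,0,0,0,-70,0,0,0,0,0,0,-90,0,0,0,0,0,0,-90,0,0,0,0,0,0])

```text
time_s: 42.9
tool_pos: [656.8, -48.0, 174.7]
orientation: [0.709, -0.043, 0.703, 0.042]
force: [0.6, 0.4, 0.4]
width: 85.2
```

Run:
```python
from h import *
ims={c:get_image(c) for c in("top","side")}
hub("end_cap_mid",CAP,[612,-251],ims=ims)
for n in ("hub_92_mid","hub_106_mid"):
  for c in ims: print(n,c,[(round(d["score"],2),np.round(d["xy"])) for d in spotter.mark_of(c,n)[:2]])
print(proj(ims["side"],[655,-46,22+26]),proj(ims["side"],[655,-46,64+26]))
v=cv2.resize(ims["side"]["color"][140:280,160:360],None,fx=4,fy=4,interpolation=cv2.INTER_CUBIC); cv2.imwrite("pics/pl3.png",v)
to(612,-252,160,3.262)
```

```text
end_cap_mid 2 [ 610.5 -252.3] 0.178
end_cap_mid 1 [ 612.1 -251.9] 0.061
end_cap_mid 1 [ 607.8 -251.3] 0.062
hub_92_mid top [(0.46, array([284., 164.]))]
hub_92_mid side [(0.66, array([237., 197.])), (0.5, array([272., 166.]))]
hub_106_mid top []
hub_106_mid side [(0.75, array([241., 208.]))]
[238.24325322 206.88203505] [237.29318887 196.12104077]
shift [   8.8 -198.2  -65.2] wx 0.001 heading -3.02
```

View pics/pl3.png

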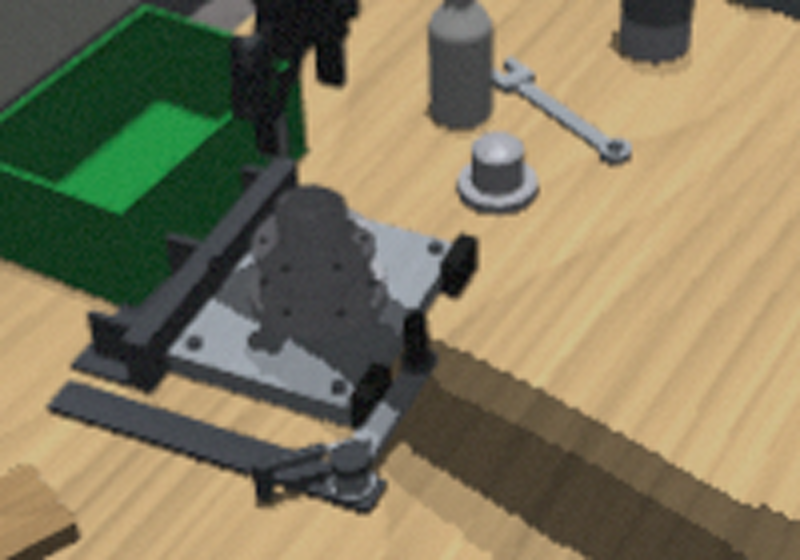

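Both hubs are stacked and upright on the stand. Next comes the cap.

>>> arm_command(targets=[0,-15,-5,0,0,0,0,0,-60,-20,0,0,0,0,5,-107,-35,0,0,0,0,9,-154,-51,0,0,0,0,9,-190,-62,0,0,0,0,9,-198,-65,0,0,0,0,9,-198,-65,0,0,0,0,9,-198,-65,0,0,0,0])

```text
time_s: 44.1
tool_pos: [613.0, -251.5, 161.2]
orientation: [0.706, -0.043, 0.706, 0.043]
force: [0.4, 0.6, -0.2]
width: 85.4
```

Run:
```python
from h import *
hub("end_cap_mid",CAP,[612,-251])
to(611.5,-252.5,18,3.262)
```

```text
nomask top end_cap_mid
end_cap_mid 1 [ 609.3 -251.7] 0.065
shift [143.4  -1.8  -2.2] wx 0.003 heading -3.018
```

>>> arm_command(targets=[45,-1,-1,0,0,0,0,90,-1,-1,0,0,0,0,125,-1,-1,0,0,0,0,140,-1,-1,0,0,0,0,143,-1,-1,0,0,0,0,143,-1,-1,0,0,0,255,143,-1,-1,0,0,0,255,143,-1,-1,0,0,0,255,143,-1,-1,0,0,0,255,143,-1,-1,0,0,0,255,143,-1,-1,0,0,0,255,143,-1,-1,0,0,0,255], squeeze=40)

```text
time_s: 45.5
tool_pos: [614.3, -253.8, 21.0]
orientation: [0.707, -0.043, 0.704, 0.042]
force: [-1.1, 1.4, 6.2]
width: 42.7
```

>>> arm_command(targets=[0,0,0,0,0,0,0,0,0,0,0,0,0,0,0,0,0,0,0,0,0,0,0,0,0.4,0,0,0,0,0,0,0.8,0,0,0,0,0,0,1.2,0,0,0,0,0,0,1.57,0,0,0,0,0,0,1.57,0,0,0,0,0,0,1.57,0,0,0,0,0,0,1.57,0,0,0,0,0,0,1.57,0,0,0,0,0,0,1.57,0,0,0,0,0,0,1.57,0,0,0,0,0,0,1.57,0,0,255,0,0,0,1.57,0,0,255,0,0,0,1.57,0,0,255,0,0,0,1.57,0,0,255,0,0,0,1.57,0,0,255,0,0,0,1.57,0,0,255,0,0,0,1.57,0,0,255])

```text
time_s: 47.5
tool_pos: [612.3, -253.2, 18.3]
orientation: [0.53, 0.468, 0.53, -0.469]
force: [-0.0, -0.9, -0.2]
width: 42.8
```

Run:
```python
from h import *
s=readout.state(); print(s["tool_pos"].round(1),s["width"],s["force"],s["moment"],s["time_s"]); to(654.5,-47,185,1.691)
```

```text
[ 612.3 -253.2   18.3] 42.783368305594934 [-0.0021757  -0.86749983 -0.21812156] [-0.04128711  0.0100485  -0.007154  ] 47.5
shift [-166.8   67.  -199.4] wx 0.002 heading 1.693
```

>>> arm_command(targets=[-20,0,0,0,0,0,255,-60,0,0,0,0,0,255,-105,0,0,0,0,0,255,-145,5,-10,0,0,0,255,-167,15,-40,0,0,0,255,-167,27,-80,0,0,0,255,-167,40,-120,0,0,0,255,-167,53,-160,0,0,0,255,-167,63,-188,0,0,0,255,-167,67,-199,0,0,0,255,-167,67,-199,0,0,0,255])

```text
time_s: 48.6
tool_pos: [654.3, -45.8, 184.6]
orientation: [0.53, 0.468, 0.531, -0.468]
force: [0.1, 0.2, -1.9]
width: 42.9
```

Run:
```python
from h import *
s=readout.state(); print(s["tool_pos"].round(1),s["width"],s["force"],s["time_s"])
ims={c:get_image(c) for c in("top","side")}
to(654.5,-47,136,1.691)
v=cv2.resize(ims["side"]["color"][100:240,160:360],None,fx=4,fy=4,interpolation=cv2.INTER_CUBIC); cv2.imwrite("pics/pl4.png",v)
```

```text
[654.3 -45.8 184.6] 42.85400553958209 [ 0.11398544  0.15258247 -1.8895334 ] 48.6
shift [48.8  0.5 -1.1] wx 0.002 heading 1.693
```

View pics/pl4.png

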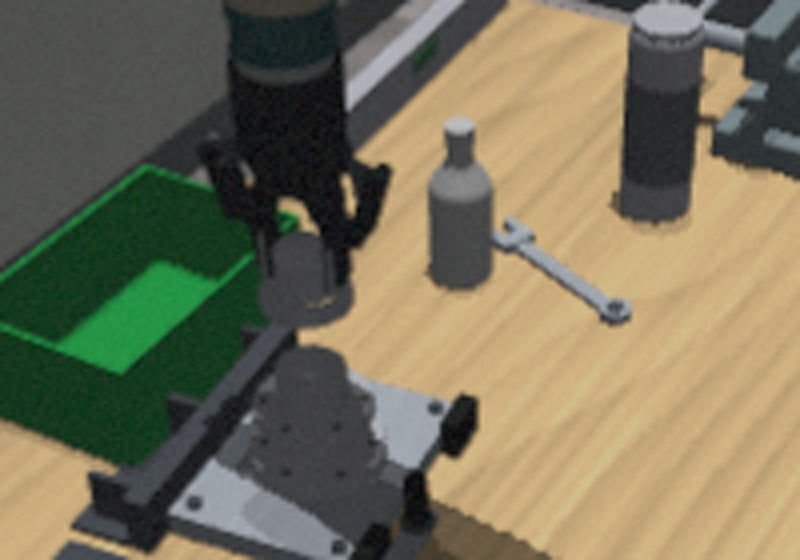

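>>> arm_command(targets=[20,0,0,0,0,0,255,40,0,0,0,0,0,255,46,0,0,0,0,0,255,49,0,0,0,0,0,255,52,0,0,0,0,0,255])

```text
time_s: 49.2
tool_pos: [655.0, -48.4, 133.8]
orientation: [0.53, 0.469, 0.529, -0.469]
force: [0.0, -0.4, -1.2]
width: 42.8
```

>>> arm_command(targets=[2,0,0,0,0,0,255,3,0,0,0,0,0,255])

```text
time_s: 49.4
tool_pos: [655.1, -47.6, 131.0]
orientation: [0.53, 0.469, 0.529, -0.468]
force: [0.6, 0.8, -2.4]
width: 42.7
```

>>> arm_command(targets=[2,0,0,0,0,0,255,4,0,0,0,0,0,255,6,0,0,0,0,0,255])

```text
time_s: 49.7
tool_pos: [654.7, -47.3, 124.4]
orientation: [0.53, 0.469, 0.529, -0.468]
force: [-1.4, -0.3, -1.0]
width: 42.6
```

>>> arm_command(targets=[1,0,0,0,0,0,255,2,0,0,0,0,0,255])

```text
time_s: 49.9
tool_pos: [654.8, -47.4, 124.2]
orientation: [0.53, 0.469, 0.529, -0.468]
force: [-2.8, -0.1, 10.4]
width: 42.6
```

>>> arm_command(targets=[-2,0,0,0,0,0,0,-2,0,0,0,0,0,0,-2,0,0,0,0,0,0,-2,0,0,0,0,0,0,-2,0,0,0,0,0,0,-30,0,0,0,0,0,0,-70,0,0,0,0,0,0,-110,0,0,0,0,0,0,-110,-45,15,0,0,0,0,-110,-90,45,0,0,0,0,-110,-130,80,0,0,0,0,-110,-160,120,0,0,0,0,-110,-180,160,0,0,0,0,-110,-200,205,0,0,0,0,-110,-200,250,0,0,0,0,-110,-200,290,0,0,0,0,-110,-200,330,0,0,0,0,-110,-200,330,0,0,0,0])

```text
time_s: 51.7
tool_pos: [496.5, -404.4, 231.7]
orientation: [0.529, 0.469, 0.528, -0.47]
force: [0.0, 0.6, 0.8]
width: 85.6
```

Run:
```python
from h import *
s=readout.state(); print(s["tool_pos"].round(1),s["force"],s["time_s"])
ims={c:get_image(c) for c in("top","side")}
hub("end_cap_mid",CAP,[655,-46],z=106,ims=ims)
hub("hub_92_mid",hubpts(92),[655,-46],z=64,ims=ims)
hub("hub_106_mid",hubpts(106),[655,-46],z=22,ims=ims)
for c in ims:
    im=ims[c]; v=cv2.resize(im["color"],None,fx=5,fy=5,interpolation=cv2.INTER_CUBIC)
    t=proj(im,[620,-10,30])*5; x,y=int(t[0]),int(t[1])
    cv2.imwrite(f"pics/f_{c}.png",v[max(0,y-290):y+290,max(0,x-390):x+390]); cv2.imwrite(f"pics/ff_{c}.png",im["color"])
```

```text
[ 496.5 -404.4  231.7] [0.02569386 0.63078115 0.77464118] 51.7
end_cap_mid 2 [656.5 -48.2] 0.194
end_cap_mid 1 [658.7 -48.6] 0.102
end_cap_mid 1 [655.2 -47.5] 0.066
hub_92_mid 2 [654.7 -49.4] 2.828
hub_92_mid 1 [657.4 -50.2] 2.224
hub_92_mid 1 [654.1 -47. ] 0.574
hub_106_mid 2 [656.6 -48.2] 6.877
hub_106_mid 1 [659.1 -48.6] 5.94
hub_106_mid 1 [654.2 -46.7] 0.834
```

View pics/f_top.png

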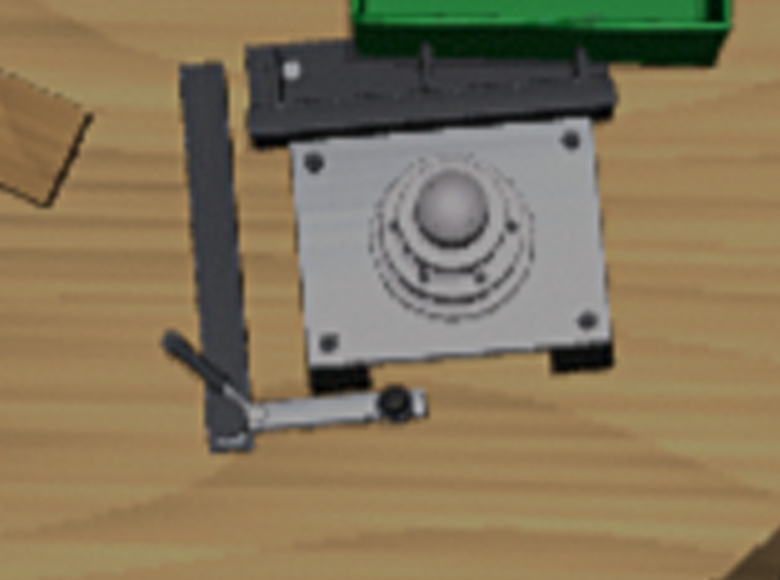

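View pics/f_side.png

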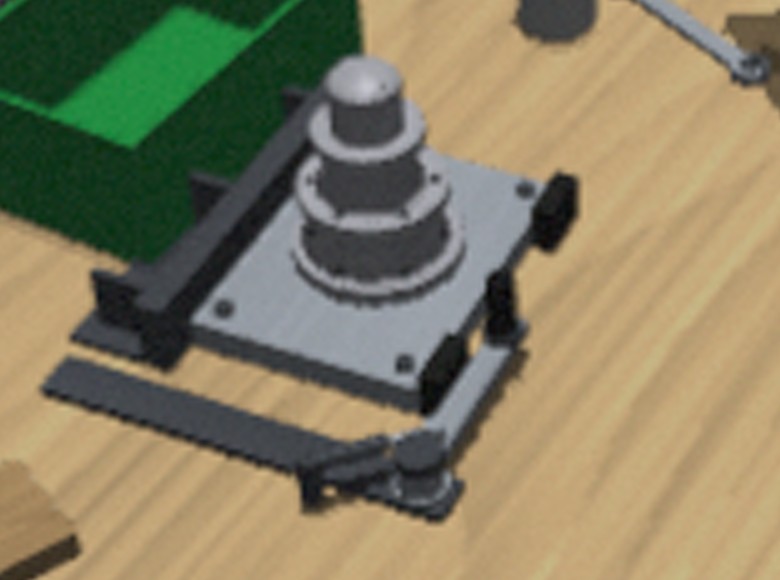

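View pics/ff_top.png

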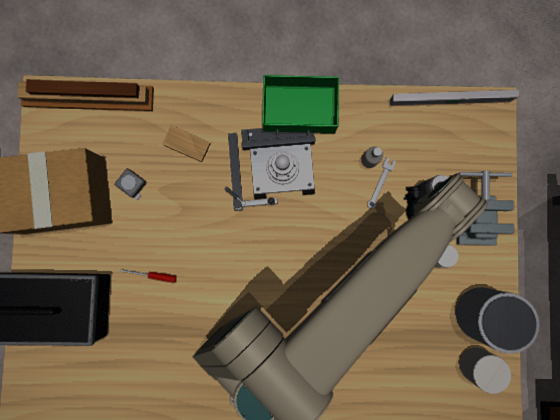

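```bash
python3 -c "
from rig import ticket; print(ticket.hand_in())"
```

```text
the job is handed in; nothing more can be done
None
```

The job is done and handed in at about 52 s on the robot's clock, out of the 210 s allowed; the hand-in gives no verdict.

**What I did**
- **Stand:** I walked it back by pushing the left and right rubber blocks in turn until both rear corners held firm against 20–28 N pushes.
- **Brace:** I gripped its knob and swung it to the end stop.
- **Stack:** Only hub_106 and hub_92 were on the bench. I put hub_106 on the stand's spigot, hub_92 on it, and closed with the end cap. I did not touch anything else.

**Last checks**
- **Seating:** all three parts reached their full depth, to within about 0.1 mm of the expected height with the force rising. Both final pictures show the stack upright.
- **Stand position:** it is about 1 mm off the backstop's centre, and the pictures show its rear edge flush.
- **Brace:** the pictures show it lying parallel to the backstop.

**Where checks disagreed**
- **Flushness:** the top-camera fit showed the stand turned about 0.016 rad from my backstop estimate, a gap of about 3 mm at the right. The push-contact positions and the brace angle both suggest that estimate was about 0.01 rad off, and the stand did not move under the pushes, so I took it as flush.
- **Side camera:** it read positions 2–4 mm short in x throughout.
- **Buried hubs:** the final fits on the two stacked hubs were poor because other parts cover them. I relied on the height and force readings there.

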